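# Press the splined stem into the spring foot and hold it for pinning

### The job

Take the stem with the red collar out of the wooden rack and fit it, splined end down, into the hub of the red foot clamped on the bench: turn it until its splines line up with the hub's grooves rather than forcing it, slide it in, and press it down against the spring until its flange sits on the hub. Finish still gripping the stem and holding it pressed fully home, so that the locking pin can be put in; leave the other things on the bench where they are.

Things in the scene. Friction and masses are not known exactly. Their poses are not given: they have to be found in the camera images.
- stem_red: The stem to fit: steel, red collar, 112 mm long, 0.3 to 0.5 kg. Origin at the centre of its lower end, z up its axis. From below: round pilot nose, 23 mm diameter, 0 to 12 mm; six-spline shank 12 to 50 mm; round flange, 56 mm diameter, 50 to 58 mm; red hexagonal collar 58 to 96 mm; threaded stud, 20 mm diameter, 96 to 112 mm. It starts upright in any of the rack's pockets, resting on its flange, at any yaw.
- stem_collar (a point): On the red stem's axis at half height of the red collar (77 mm above the lower end, 23 mm above the flange's top). The collar is a hexagon 36 mm across flats, flats 21 mm wide and 38 mm high: grip two opposite flats from above. One flat faces the stem's +x, the others every 60 degrees from there; every flat stands above a spline.
- stem_seat (a point): On the red stem's axis, in the underside of its flange (50 mm above its lower end); it lies on the hub's face when the stem is home.
- stem_spline (a point): Lower end of one of the red stem's six splines: 17 mm from the axis along the stem's +x, 12 mm above its lower end. The splines are straight keys 7 mm wide with rounded lower ends, every 60 degrees, 34 mm over opposite keys, 24 mm over the core between them. In the rack they are out of sight.
- foot: Red domed foot, 154 mm diameter, on black rubber pads, clamped in a dark steel plate 180 x 180 x 10 mm fixed to the bench: it does not move. Origin on the bench under the hub's axis, z up. In its middle a round steel hub, 59 mm diameter, face 85 mm above the bench, 15 mm above the dome. Two grey clamps, 43 mm high, stand 82 mm from the axis on +y and -y.
- hub_mouth (a point): Centre of the hub's flat upper face, 85 mm above the bench. The bore goes down from here: six straight grooves 8.8 mm wide, 36.4 mm over opposite groove floors, teeth between them 26.5 mm over opposite teeth.
- hub_groove (a point): Upper end of one of the hub's six grooves: 17 mm from the hub's axis along the foot's +x; the others every 60 degrees. Six dark slots on the dome's shoulder lie in line with the grooves. The stem enters when its x axis differs in yaw from the foot's by a multiple of 60 degrees, within about 3 degrees; otherwise its splines stop on the hub's face, with the flange about 38 mm above it.
- spring_seat (a joint): Black sprung seat in the bottom of the hub's bore, in m: 0 as it stands, 38 mm below the hub's face; grows as it is pressed down. The stem's lower end meets it when the flange is still 12 mm above the hub's face; with the flange on the hub it reads 0.012. The spring pushes up with 8 N at first and 14 N with the stem home, so a stem let go rises again.
- rack: Wooden block 90 x 310 x 62 mm fixed to the bench, with three round pockets 37 mm wide, 55 mm deep, in its top, 110 mm apart along its y axis, the middle one at its centre. Origin at the centre of its underside. Three like stems stand in it, their collars red, grey and blue, in any order.
- stem_grey: Same stem with a grey collar, in the rack; not wanted. Origin at its lower end.
- stem_blue: Same stem with a blue collar, in the rack; not wanted. Origin at its lower end.
- finished_foot: A finished red foot with a grey collar, 164 mm diameter over its pads, 137 mm high, loose on the bench. Origin at the centre of its underside.
- wrench: Steel spanner 220 mm long, 8 mm thick, lying along its x axis. Origin at its middle.
- hammer: Rubber mallet with a wooden handle, 270 mm long, lying along its x axis, head at +x. Origin at its middle.
- oil_bottle: Yellow oil bottle with a black cap, 52 mm diameter, 115 mm high. Origin at its foot.
- pin_box: Small open blue box of locking pins, 110 x 80 x 35 mm. Origin at the centre of its underside.
- pad_ring: Black rubber ring, 90 mm outer and 60 mm inner diameter, 12 mm thick. Origin at the centre of its underside.
Not all that is in view belongs to the job. Leave any orange look-alike of the stem_red alone.

How it is judged:
By the outcome, as a careful person would: the job done as asked, in the order asked, and still so for the second after the job is handed in, while the arm keeps its last pose, push and grip.
It also fails if it takes over 45 s, if anything falls off the work surface, if the arm or the gripper's body presses on something with over 40 N, if the wrist force passes 120 N, or if a joint passes its speed limit or range.

### The arm

A 7-joint arm with a two-finger parallel gripper is mounted at the origin on the work surface. World frame = base frame: x ahead of the robot, y to its left, z up, the work surface at z = 0. Lengths are in m, angles in degrees, forces in N, time in s.
With the tool pointing down it reaches from about 0.425 to 0.875 m from the base axis. Payload 4.7 kg.
Tool frame: the origin (TCP) lies at the very end of the fingers, on their centre line; the grasp point (between the pads) lies 19 mm behind it; y points along the fingers, z is the direction in which the jaws open and shut, and the axes are right-handed (so a half turn about y gives the same grasp; the last joint's range is limited). The gripper opens to 87 mm and grips with 3 to 60 N. Pads are 19 mm wide; open, the fingers measure 117 mm over their backs; the gripper's body (75 mm by 190 mm) begins 51 mm behind the grasp point.
Start: joints at [-66.171, 18.392, -4.016, 83.108, 1.295, 78.541, -3.26], TCP at [0.254, 0.598, 0.223] pointing down, gripper open.
Joint ranges: [-163.93, 163.93], [-17.29, 119.83], [-79.2, 71.16], [3.27, 140.29], [-89.18, 269.18], [5.43, 117.66], [-154.24, 154.24]. Speed limits (degrees/s): [147.25, 147.25, 180, 180, 180, 180, 180].

### API

Orientations are given as [roll, pitch, yaw] about the fixed x, y, z axes, in that order (R = Rz(yaw) Ry(pitch) Rx(roll)).
In Python, from cell import env gives the robot as it stands.
- The arm moves only by the shell command python3 -m pendant 'ROWS' [FORCE]. ROWS is JSON, one flat list of numbers, 7 for each row, row after row: the shift along the world's x, y, z in units of 40 mm (1.0 is 40 mm), then the turn, a rotation vector about the world's x, y, z in units of 10 degrees (1.0 is 10 degrees), then the finger opening in mm, from 0 to 87. In form: [x, y, z, wx, wy, wz, jaw, x, y, z, wx, wy, wz, jaw, ...]. A call has 1 to 10 rows; each row shifts and turns the commanded pose from where the row before left it; what a row does not reach is not made up. A row lasts 1/8 s, in which the tool goes at most 62.5 mm and 10.7 degrees, less where a joint would pass 70% of its speed; a pose out of reach is approached as far as the arm can. A call is refused whole if a number of a shift passes 1 or a number of a turn 1, either way. A call with a gripper value outside its range is refused whole. The fingers move at their own pace and stop on an object; FORCE is the grip in N (left out, the last holds). Time passes only in rows, so rows that do not move let the fingers close. It gives the time, the measured TCP pose, the force and the opening at its end, in the units of the state.
- env.get_obs(): the state, without advancing time (a new reading comes with each control period).
- env.read_camera(name): name is "scene" or "top" or "wrist"; returns a dict with "image" (480x640x3 uint8, red, green, blue), "fx", "fy", "cx", "cy" (pixels), "k1" (the pictures are not rectified: a ray, as slopes to the right and down, at radius r is drawn at 1 + k1 r^2 times it, then the intrinsics apply), "cam_to_world" (4x4, takes a point from camera to world coordinates). Camera axes: x right, y up, looking along -z (the intrinsics and any distortion apply to the point x, -y, -z); pixel columns grow to the right and rows downward; lengths in m; the calibration is good to about 2 mm. A picture is of the moment at which its call begins. There is no depth.
- env.sign_off(): hands the job in, once; it reports no verdict.
The state is a dict: "time_s": time; "qpos": joint angles; "joint_velocities": joint speeds; "effort": joint torques, N m; "tool_pos": TCP position; "tool_rot": TCP orientation; "force": force on the tool from outside, world axes, zero at the start; "wrist_torque": the same for the moment, N m; "grip_width": finger opening in m.
Only numpy, scipy, OpenCV 4.12 (cv2) and the standard library are available. Lean on these libraries where they do the work, as an engineer would, in place of code of your own. Each camera call takes 0.05 s, during which the arm holds its last target.

## Working session

There is one attempt and no reset: what is moved stays moved. The work goes in short steps, Python scripts to look and compute and a shell command to move; the robot and the scene stay as the last step left them, time stands still between calls to the robot, and variables do not carry over. Pictures are saved under pics/ and viewed, and the job is handed in when it is done.

```bash
ls; mkdir -p pics
python3 - <<'E'
from cell import env
import cv2,numpy as np
o=env.get_obs();print({k:np.round(v,3).tolist() for k,v in o.items()})
for n in["scene","top","wrist"]:
    c=env.read_camera(n);cv2.imwrite(f"pics/{n}0.png",c["image"][:,:,::-1])
    print(n,c["fx"],c["fy"],c["cx"],c["cy"],c["k1"],np.round(c["cam_to_world"],3).tolist())
E
```

```text
pics
{'time_s': 0.0, 'qpos': [-66.171, 18.439, -4.017, 83.174, 1.297, 78.542, -3.26], 'joint_velocities': [0.005, -0.003, 0.067, 0.037, -0.092, -0.045, 0.011], 'effort': [0.001, -49.129, -0.403, -31.252, -0.064, 0.044, 0.0], 'tool_pos': [0.254, 0.598, 0.221], 'tool_rot': [-90.109, -0.007, -23.017], 'force': [-0.084, -0.305, -0.138], 'wrist_torque': [0.007, 0.017, 0.01], 'grip_width': 0.087}
scene 456.7233047277002 456.7233047277002 331.8497291717018 233.55463863942953 -0.04452902698115261 [[-0.473, -0.71, 0.521, 1.036], [0.881, -0.374, 0.289, 0.226], [-0.011, 0.596, 0.803, 0.845], [0.0, 0.0, 0.0, 1.0]]
top 590.9436601183248 590.9436601183248 315.0078761646776 242.7768851636656 -0.11891074201797343 [[0.037, 0.979, -0.2, 0.255], [-0.999, 0.037, -0.006, -0.049], [0.002, 0.2, 0.98, 1.478], [0.0, 0.0, 0.0, 1.0]]
wrist 402.5321362923865 402.5321362923865 313.0321084487999 243.3085013198885 0.011894655103853926 [[0.39, -0.878, -0.278, 0.177], [0.921, 0.371, 0.12, 0.632], [-0.002, -0.303, 0.953, 0.384], [0.0, 0.0, 0.0, 1.0]]
```

View pics/scene0.png

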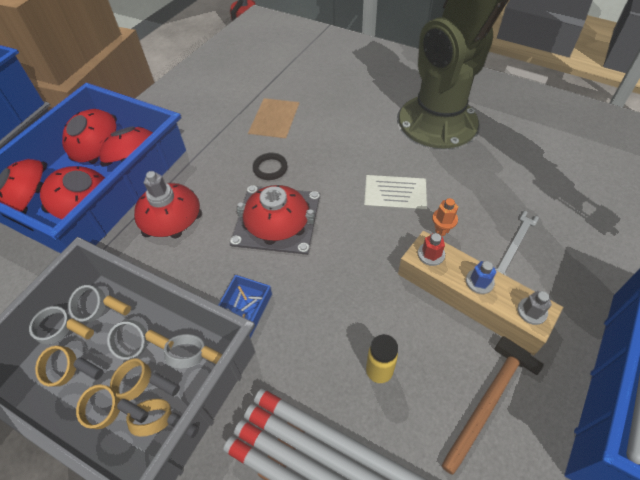

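View pics/top0.png

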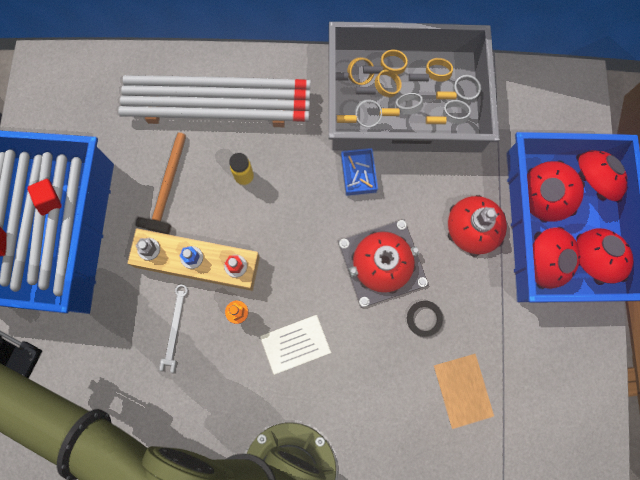

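View pics/wrist0.png

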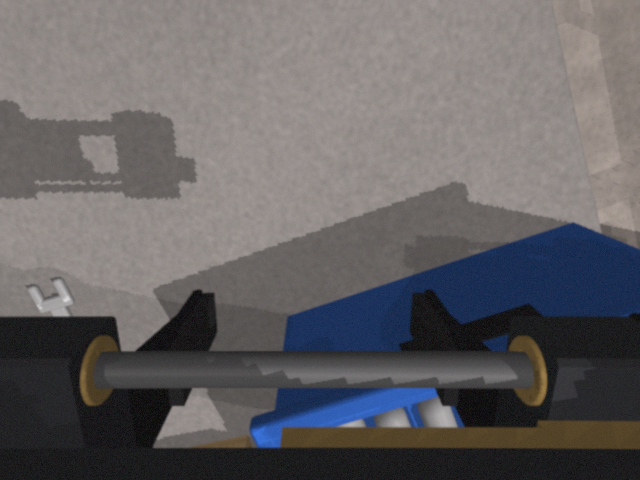

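Candidates: the red-collared stem in the rack (top 234,264; scene 433,246), the orange look-alike standing by the rack (top 236,311), the blue (191,256) and grey (147,247) stems in the rack, and the red block in the bin (44,195). By the description I choose the one at (234,264) and will check it in a crop.

```bash
cat > h.py <<'E'
import numpy as np,cv2
from cell import env
def ray(c,u,v):
    p=np.array([(u-c["cx"])/c["fx"],(v-c["cy"])/c["fy"]]);q=p.copy()
    for _ in range(30): q=p/(1+c["k1"]*(q@q))
    T=np.array(c["cam_to_world"]);return T[:3,3],T[:3,:3]@np.array([q[0],-q[1],-1])
def at(c,u,v,z):
    o,d=ray(c,u,v);return o+d*(z-o[2])/d[2]
def proj(c,P):
    T=np.array(c["cam_to_world"]);p=T[:3,:3].T@(np.array(P)-T[:3,3]);q=np.array([p[0],-p[1]])/-p[2]
    q=q*(1+c["k1"]*(q@q));return np.array([c["fx"]*q[0]+c["cx"],c["fy"]*q[1]+c["cy"]])
def crop(c,u,v,w,name,s=8):
    im=c["image"][:,:,::-1][max(0,v-w):v+w,max(0,u-w):u+w]
    cv2.imwrite(name,cv2.resize(im,None,fx=s,fy=s,interpolation=cv2.INTER_CUBIC))
E
python3 - <<'E'
from h import *
c=env.read_camera("top");s=env.read_camera("scene")
a=cv2.resize(c["image"][239:289,209:259],(400,400),interpolation=2)
b=cv2.resize(c["image"][212:312,335:435],(400,400),interpolation=2)
d=cv2.resize(s["image"][220:270,408:458],(400,400),interpolation=2)
e=cv2.resize(s["image"][170:270,226:326],(400,400),interpolation=2)
cv2.imwrite("pics/tops.png",np.hstack([a,b])[:,:,::-1]);cv2.imwrite("pics/scs.png",np.hstack([d,e])[:,:,::-1])
print("red stud top .119",at(c,234,264,.119)); print("hub",at(c,386,258,.085), at(s,274,197,.085))
E
```

```text
red stud top .119 [0.47509786 0.14582874 0.119     ]
hub [ 0.50892449 -0.21263207  0.085     ] [ 0.51350488 -0.2083147   0.085     ]
```

View pics/tops.png

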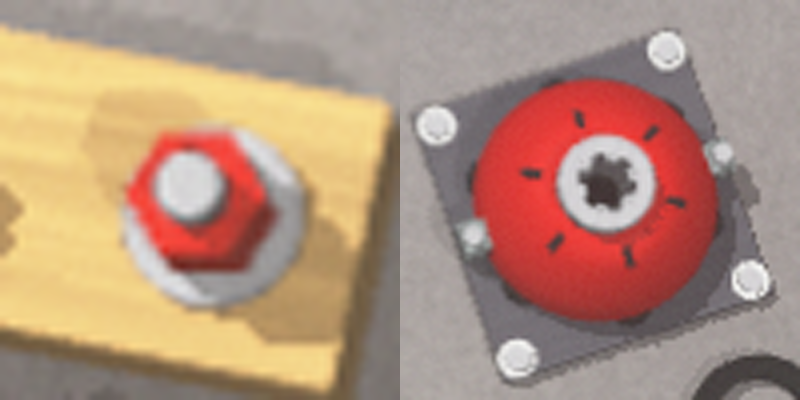

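View pics/scs.png

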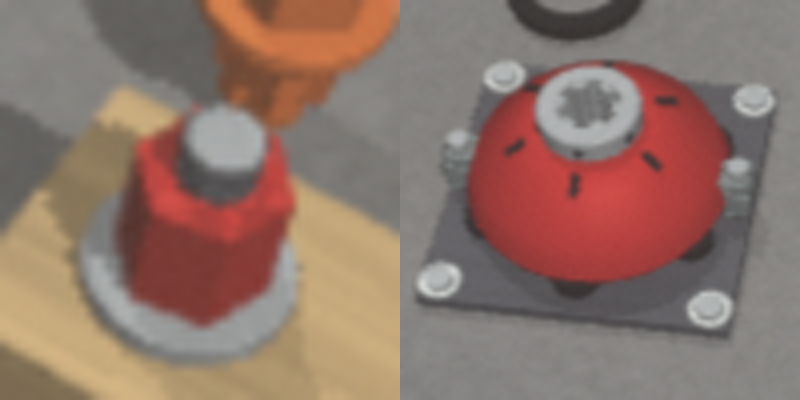

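Run:
```python
from h import *
c=env.read_camera("top");s=env.read_camera("scene")
t=lambda x,y,k,u0,v0,z,cam: at(cam,(x+.5)/k+u0-.5,(y+.5)/k+v0-.5,z)
print("stud",t(190,187,8,209,239,.124,c),t(226,133,8,408,220,.124,s))
print("flange",t(214,215,8,209,239,.070,c),t(187,262,8,408,220,.070,s))
print("hub",t(206,185,4,335,212,.085,c),t(188,103,4,226,170,.085,s))
cl=[t(x,y,4,335,212,.043,c) for x,y in((72,238),(321,155))]
d=cl[0]-cl[1];print("clamps",cl,np.linalg.norm(d),np.degrees(np.arctan2(d[1],d[0])))
P=[t(x,y,4,335,212,.062,c) for x,y in((179,119),(252,132),(276,202),(228,257),(156,242),(131,174))]
print("slots c",np.mean(P,0))
for p in P:
    d=p-np.mean(P,0);print(np.linalg.norm(d[:2]),np.degrees(np.arctan2(d[1],d[0])),np.degrees(np.arctan2(d[1],d[0]))%60)
for n,i in(("top",c),("scene",s)):
  g=cv2.cvtColor(i["image"],cv2.COLOR_RGB2GRAY)
a=cv2.resize(c["image"][245:285,215:255],(600,600),interpolation=2);cv2.imwrite("pics/hex.png",a[:,:,::-1])
```

```text
stud [0.47899366 0.14936438 0.124     ] [0.47882538 0.14931884 0.124     ]
flange [0.47963795 0.14945107 0.07      ] [0.48042514 0.14917828 0.07      ]
hub [ 0.5092401  -0.21292849  0.085     ] [ 0.51088791 -0.21360188  0.085     ]
clamps [array([ 0.48077619, -0.13586466,  0.043     ]), array([ 0.53844196, -0.28920792,  0.043     ])] 0.16382764217456808 110.60910916445793
slots c [ 0.51186786 -0.21426787  0.062     ]
0.044891800746809714 20.583345604817122 20.583345604817122
0.04602778831831046 -39.355604168560646 20.644395831439354
0.04491430385960977 -99.44756727242381 20.55243272757619
0.04497401441625685 -160.00537261891913 19.994627381080875
0.04489042111030913 140.54217745750393 20.542177457503925
0.04505775029152867 81.47503063635382 21.47503063635382
```

View pics/hex.png

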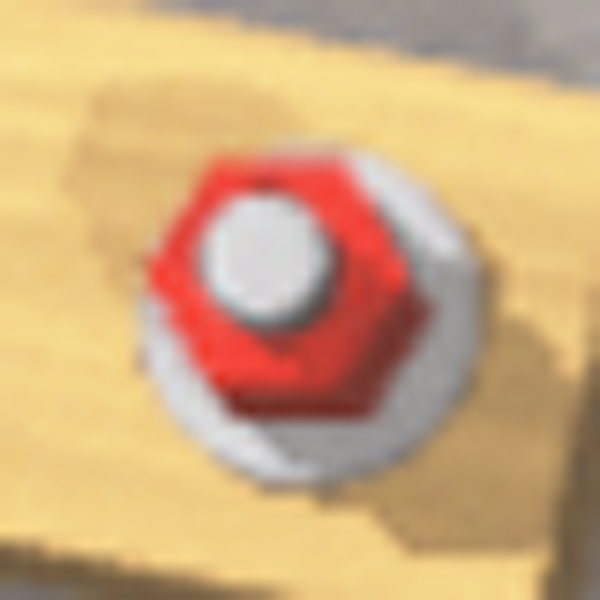

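The crop shows the red hexagonal collar and round stud on a steel flange in the rack's end pocket. The stud is at (264,258) and the collar's horizontal edges run (215,158)–(352,158) and (230,415)–(370,415). Both cameras put the stem at about (0.479, 0.149) and the hub at about (0.510, -0.213), with the foot's yaw at about 20.6° from the slots and the clamps.

```bash
python3 - <<'E'
from h import *
c=env.read_camera("top")
t=lambda x,y,z: at(c,(x+.5)/15+214.5,(y+.5)/15+244.5,z)
for a,b,z in(((215,158),(352,158),.108),((230,415),(370,415),.07),((352,158),(412,272),.108),((150,272),(225,388),.108),((150,272),(215,158),.108)):
    d=(t(*b,z)-t(*a,z));print(np.linalg.norm(d),(np.degrees(np.arctan2(d[1],d[0]))+90)%60)
# model overlay fit: print projected hex for yaw
E
python3 -m pendant '[0.47,-0.935,0.3,0,0,0,87, 0.47,-0.935,0.3,0,0,0,87, 0.47,-0.935,0,0,0,0,87, 0.47,-0.935,0,0,0,0,87, 0.47,-0.935,0,0,0,0,87, 0.47,-0.935,0,0,0,0,87, 0.47,-0.935,0,0,0,0,87, 0.47,-0.935,0,0,0,0,87]' 20
```

```text
0.021657361701153857 2.201279411837646
0.022612884918999782 2.25219985814401
0.02070328777294741 0.7450876766055785
0.022165070197996593 5.99788252033531
0.020657129099168985 3.992405750636003
time_s: 1.4
tool_pos: [0.4052, 0.2978, 0.2469]
tool_rot: [-90.0, -0.0, -23.0]
force: [0.7, 0.4, -0.9]
grip_width: 0.0871
```

```bash
python3 -m pendant '[0.46,-0.93,0,0,0,-0.1,87, 0.46,-0.93,0,0,0,-0.1,87, 0.46,-0.93,0,0,0,-0.1,87, 0.46,-0.93,-0.3,0,0,-0.1,87, 0,0,-0.3,0,0,0,87, 0,0,0,0,0,0,87]'
python3 - <<'E'
from h import *
w=env.read_camera("wrist");cv2.imwrite("pics/w1.png",w["image"][:,:,::-1])
print(env.get_obs()["tool_pos"],env.get_obs()["tool_rot"],proj(w,(.479,.1493,.124)),proj(w,(.479,.1493,.07)))
E
```

```text
time_s: 2.15
tool_pos: [0.4772, 0.1507, 0.2217]
tool_rot: [-90.1, 0.1, -27.0]
force: [-0.2, 0.6, 0.2]
grip_width: 0.0868
[0.47749113 0.15142875 0.22231451] [-9.00097374e+01  5.33549726e-02 -2.69165152e+01] [311.48542471 248.84926132] [311.82671781 227.84405831]
```

View pics/w1.png

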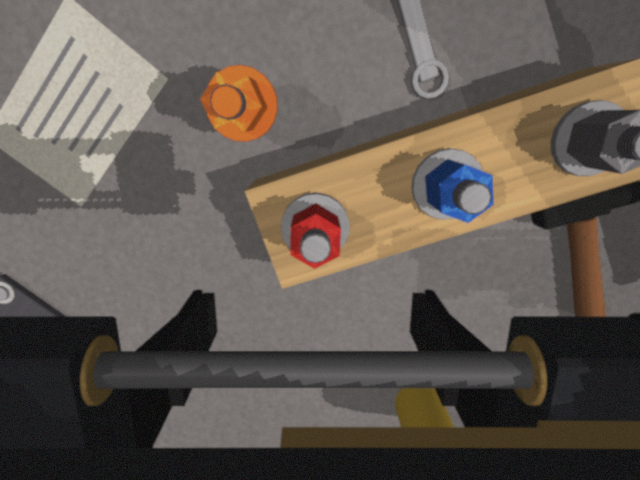

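The wrist view shows the red stem in front, with its stud at (315,248) and its flange centred at (316,228). The orange look-alike stands apart at (238,103). The collar's side flats look parallel to the fingers, so I zoom to confirm.

Run:
```python
from h import *
w=env.read_camera("wrist")
im=cv2.resize(w["image"][185:275,270:360],None,fx=6.6,fy=6.6,interpolation=2)
cv2.imwrite("pics/w2.png",im[:,:,::-1]);print(np.round(w["cam_to_world"],4).tolist())
for y in(58,60,63,65,68):
    a=np.radians(y-63+3);print(y,[np.round((proj(w,(.479+.02078*np.cos(a+np.radians(30+60*k)),.1493+.02078*np.sin(a+np.radians(30+60*k)),.108))+.5-[270,185])*6.6-.5).tolist() for k in range(6)])
```

```text
[[0.4519, -0.8504, -0.2694, 0.4027], [0.892, 0.4306, 0.1372, 0.1902], [-0.0007, -0.3024, 0.9532, 0.3849], [0.0, 0.0, 0.0, 1.0]]
58 [[424.0, 480.0], [444.0, 299.0], [287.0, 191.0], [112.0, 270.0], [99.0, 452.0], [254.0, 553.0]]
60 [[428.0, 474.0], [441.0, 293.0], [280.0, 191.0], [109.0, 276.0], [102.0, 458.0], [260.0, 554.0]]
63 [[433.0, 467.0], [437.0, 285.0], [270.0, 191.0], [103.0, 284.0], [107.0, 466.0], [270.0, 554.0]]
65 [[436.0, 461.0], [433.0, 279.0], [263.0, 191.0], [100.0, 290.0], [110.0, 471.0], [276.0, 554.0]]
68 [[441.0, 453.0], [428.0, 271.0], [253.0, 191.0], [96.0, 298.0], [116.0, 479.0], [286.0, 553.0]]
```

View pics/w2.png

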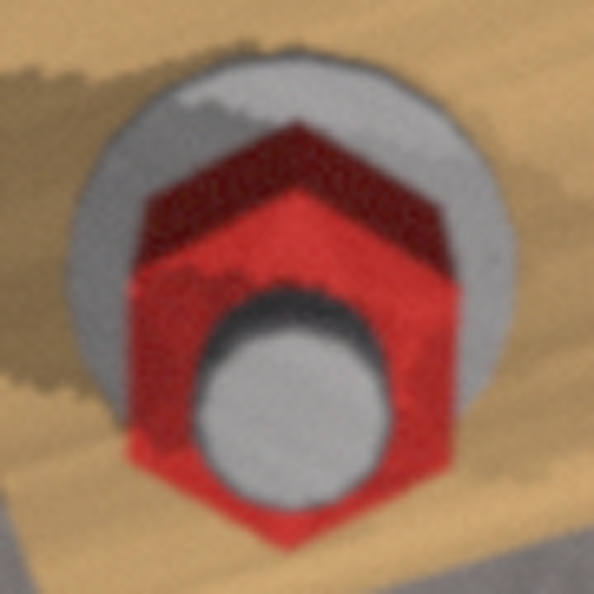

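```bash
python3 -m pendant '[0.05,-0.02,-0.8,0,0,-0.15,87, 0,0,-0.8,0,0,0,87, 0,0,-0.8,0,0,0,87, 0,0,-0.7,0,0,0,87, 0,0,-0.57,0,0,0,87, 0,0,0,0,0,0,87]'
python3 - <<'E'
from h import *
w=env.read_camera("wrist");cv2.imwrite("pics/w3.png",w["image"][:,:,::-1])
s=env.read_camera("scene");cv2.imwrite("pics/s3.png",cv2.resize(s["image"][150:330,340:580],None,fx=3,fy=3)[:,:,::-1])
o=env.get_obs();print(o["tool_pos"],o["tool_rot"],o["force"])
E
```

```text
time_s: 3.0
tool_pos: [0.4788, 0.1502, 0.0747]
tool_rot: [-90.1, 0.1, -28.4]
force: [0.2, -0.1, 0.2]
grip_width: 0.0872
[0.48064608 0.15045453 0.07672277] [-8.99381743e+01 -3.75099811e-02 -2.84388162e+01] [ 0.56175229 -0.5465961   0.54568357]
```

View pics/w3.png

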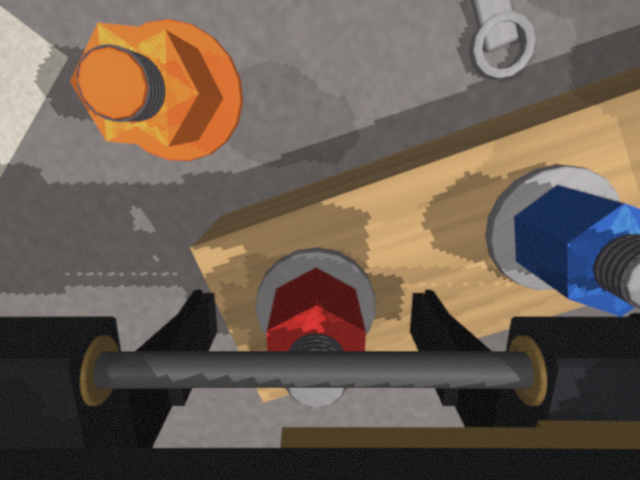

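View pics/s3.png

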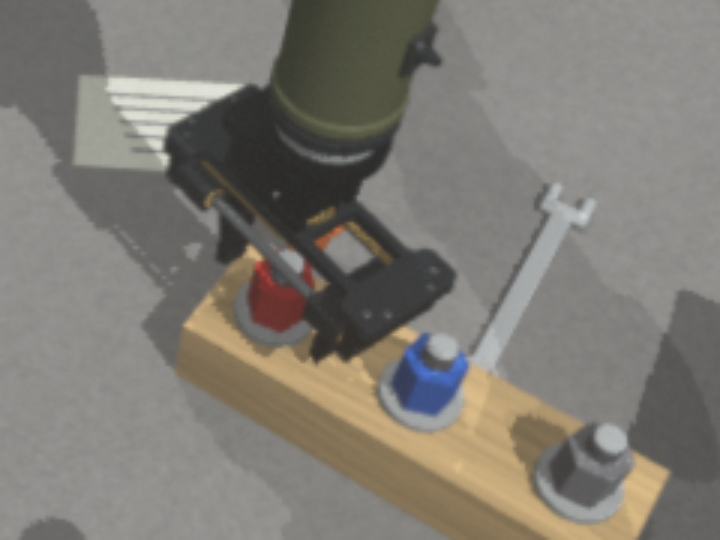

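The red collar is centred between the fingers (316 against 313), and the tips clear the flange. Closing now.

```bash
python3 -m pendant '[0,0,0,0,0,0,30, 0,0,0,0,0,0,30, 0,0,0,0,0,0,30, 0,0,0,0,0,0,30, 0,0,0,0,0,0,30]' 50
python3 - <<'E'
from h import *
w=env.read_camera("wrist");cv2.imwrite("pics/w4.png",w["image"][:,:,::-1])
for _ in range(3):
    o=env.get_obs();print(o["tool_pos"],o["tool_rot"],o["force"],o["wrist_torque"],o["grip_width"])
E
```

```text
time_s: 3.72
tool_pos: [0.4802, 0.1494, 0.0758]
tool_rot: [-90.0, -0.0, -28.5]
force: [1.0, -0.5, 0.4]
grip_width: 0.0448
[0.48021365 0.14942198 0.07577627] [-8.99981667e+01 -2.94426540e-04 -2.85194968e+01] [-0.37832223  0.56299133 -0.28910179] [-0.05538951  0.0402724  -0.01748091] 0.0408406400937697
[0.48021365 0.14942198 0.07577627] [-8.99981667e+01 -2.94426540e-04 -2.85194968e+01] [-0.37832223  0.56299133 -0.28910179] [-0.05538951  0.0402724  -0.01748091] 0.0408406400937697
[0.48021365 0.14942198 0.07577627] [-8.99981667e+01 -2.94426540e-04 -2.85194968e+01] [-0.37832223  0.56299133 -0.28910179] [-0.05538951  0.0402724  -0.01748091] 0.0408406400937697
```

View pics/w4.png

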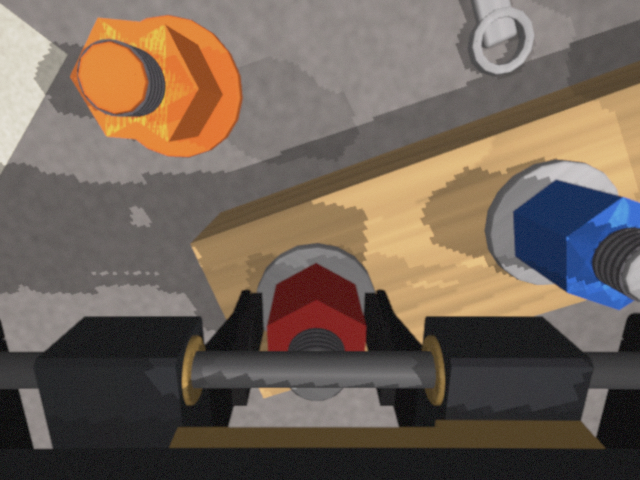

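Still closing.

```bash
python3 -m pendant '[0,0,0,0,0,0,30, 0,0,0,0,0,0,30, 0,0,0,0,0,0,30]' 50
python3 -m pendant '[0,0,0.5,0,0,0,30, 0,0,0.8,0,0,0,30, 0,0,0.8,0,0,0,30, 0,0,0.8,0,0,0,30, 0,0,0,0,0,0,30]'
python3 - <<'E'
from h import *
w=env.read_camera("wrist");s=env.read_camera("scene")
cv2.imwrite("pics/w5.png",w["image"][:,:,::-1])
cv2.imwrite("pics/s5.png",cv2.resize(s["image"][120:300,340:580],None,fx=3,fy=3)[:,:,::-1])
o=env.get_obs();print(o["tool_pos"],o["tool_rot"],o["force"],o["wrist_torque"],o["grip_width"],o["qpos"])
E
```

```text
time_s: 4.15
tool_pos: [0.4804, 0.1497, 0.0758]
tool_rot: [-90.0, -0.0, -28.5]
force: [1.0, 1.4, -1.0]
grip_width: 0.0359
time_s: 4.78
tool_pos: [0.4813, 0.1496, 0.1933]
tool_rot: [-89.8, -0.1, -28.5]
force: [0.7, -1.0, -5.0]
grip_width: 0.0356
[0.47926545 0.14896685 0.19019088] [-9.01068114e+01  8.15154298e-02 -2.85245163e+01] [ 0.2622194   0.01742839 -4.94326512] [-0.0661049   0.02503677 -0.02968049] 0.035809971760179055 [-37.96548815   1.20109342  17.97897849 106.83796313  -0.37927358
  72.15395918  41.60244349]
```

View pics/w5.png

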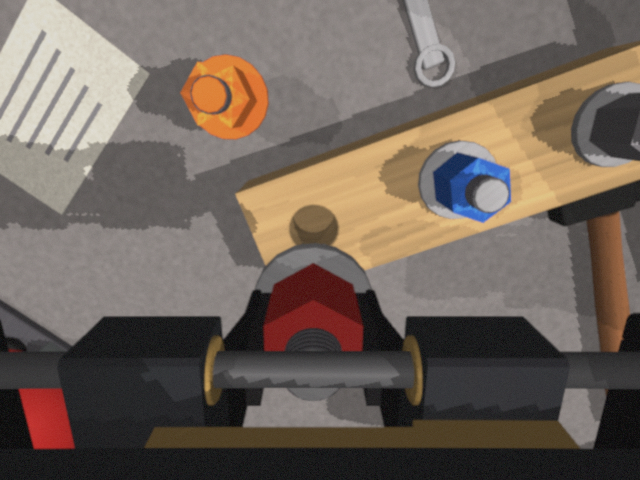

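View pics/s5.png

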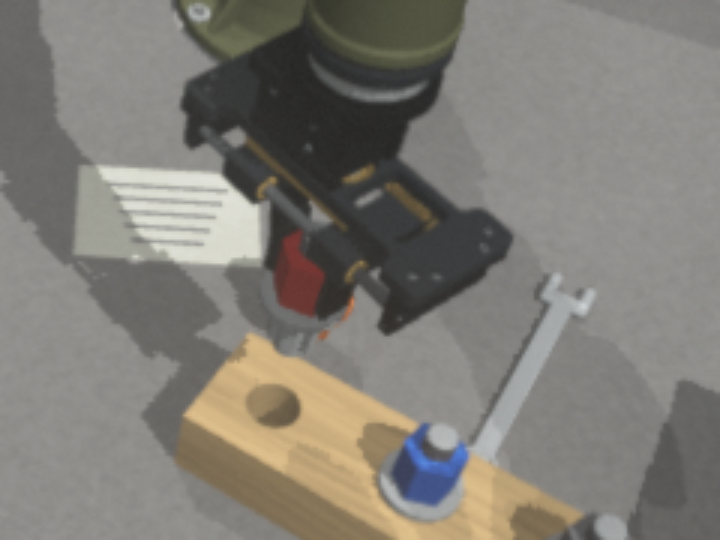

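The stem is held at 35.8 mm across flats and clear of the rack. Next I carry it to the hub, turning +19.1° so the jaws come to 80.6°.

```bash
python3 -m pendant '[0.077,-0.905,0,0,0,0.19,30, 0.077,-0.905,0,0,0,0.19,30, 0.077,-0.905,0,0,0,0.19,30, 0.077,-0.905,0,0,0,0.19,30, 0.077,-0.905,0,0,0,0.19,30, 0.077,-0.905,0,0,0,0.19,30, 0.077,-0.905,0,0,0,0.19,30, 0.077,-0.905,0,0,0,0.19,30, 0.077,-0.905,0,0,0,0.19,30, 0.077,-0.905,0,0,0,0.2,30]'
python3 -m pendant '[0,0,-0.45,0,0,0,30, 0,0,0,0,0,0,30]'
python3 - <<'E'
from h import *
for n in("wrist","scene","top"):
    w=env.read_camera(n);np.savez(f"{n}6.npz",**w);cv2.imwrite(f"pics/{n}6.png",w["image"][:,:,::-1])
    print(n,proj(w,(.510,-.213,.085)))
    o=env.get_obs();print(o["tool_pos"],o["tool_rot"],o["force"],o["grip_width"])
s=np.load("scene6.npz");t=np.load("top6.npz")
cv2.imwrite("pics/st6.png",np.hstack([cv2.resize(s["image"][130:250,210:330],(400,400),interpolation=2),cv2.resize(t["image"][200:320,320:440],(400,400),interpolation=2)])[:,:,::-1])
E
```

```text
time_s: 6.12
tool_pos: [0.5096, -0.2132, 0.1892]
tool_rot: [-90.0, 0.2, -9.4]
force: [-0.3, 0.2, -4.1]
grip_width: 0.0354
time_s: 6.38
tool_pos: [0.5087, -0.2111, 0.1702]
tool_rot: [-89.9, 0.4, -9.4]
force: [-0.2, 0.5, -4.2]
grip_width: 0.0361
wrist [309.14053028 254.36724956]
[ 0.50962712 -0.21085766  0.17143241] [-89.950948    0.2750057  -9.3658079] [-0.24821495  0.00956878 -3.77731599] 0.035823080436798764
scene [273.07019479 195.20255068]
[ 0.51046112 -0.2109194   0.17248126] [-89.95816333   0.15271433  -9.32648488] [-0.45784385 -0.41299273 -3.54232453] 0.03569349959454131
top [386.15911338 257.56432892]
[ 0.51099874 -0.21110447  0.17321868] [-8.99654129e+01  6.50043839e-02 -9.31229873e+00] [ 0.720501    0.61244013 -3.03019512] 0.03565236703020247
```

View pics/wrist6.png

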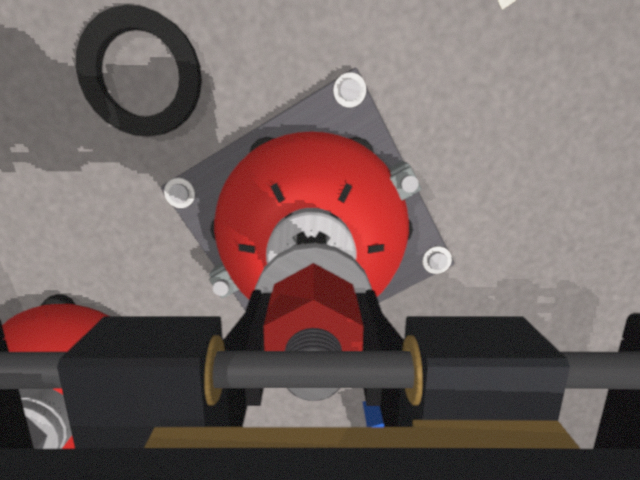

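View pics/st6.png

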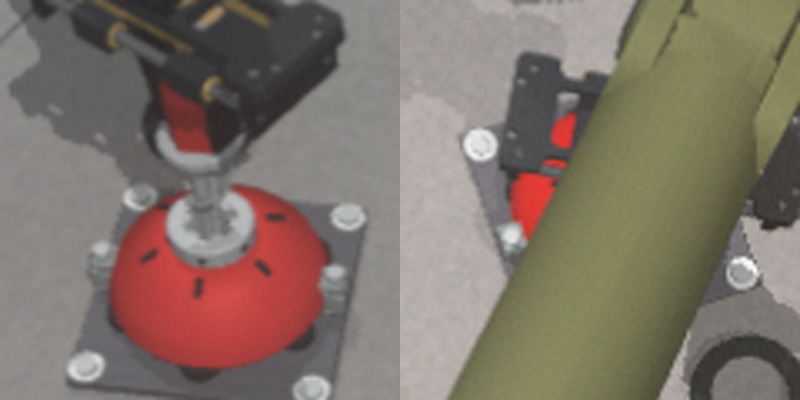

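Run:
```python
from h import *
s=dict(np.load("scene6.npz"));w=dict(np.load("wrist6.npz"))
a=cv2.resize(s["image"][150:215,240:305],(600,600),interpolation=2)
cv2.imwrite("pics/s6z.png",a[:,:,::-1])
b=cv2.resize(w["image"][170:270,230:395],None,fx=4.5,fy=4.5,interpolation=2);cv2.imwrite("pics/w6z.png",b[:,:,::-1])
# predicted slots in wrist
for z,r in((.062,.045),):
    for k in range(6):
        a=np.radians(20.6+60*k);p=proj(w,(.510+r*np.cos(a),-.213+r*np.sin(a),z));print(k,p,(p+.5-[230,170])*4.5-.5)
k=600/65
f=lambda P:(proj(s,P)+.5-[240,150])*k-.5
print("hub c",f((.51,-.213,.085)))
for z in(.108,.12,.146): print("axis",z,f((.51,-.211,z)))
```

```text
0 [340.18514778 294.49732435] [497.583165   561.98795959]
1 [373.16886126 243.85763884] [646.00987568 334.1093748 ]
2 [342.50662224 188.92256311] [508.02980009  86.90153401]
3 [276.05589375 188.91418944] [209.00152186  86.86385249]
4 [245.6698956  243.85346524] [ 72.26453022 334.09059357]
5 [278.92815608 294.50045978] [221.92670236 562.00206899]
hub c [309.37872118 421.36969861]
axis 0.108 [305.47994801 359.58446738]
axis 0.12 [299.62620213 324.87896884]
axis 0.146 [286.5573878  247.33302161]
```

View pics/s6z.png

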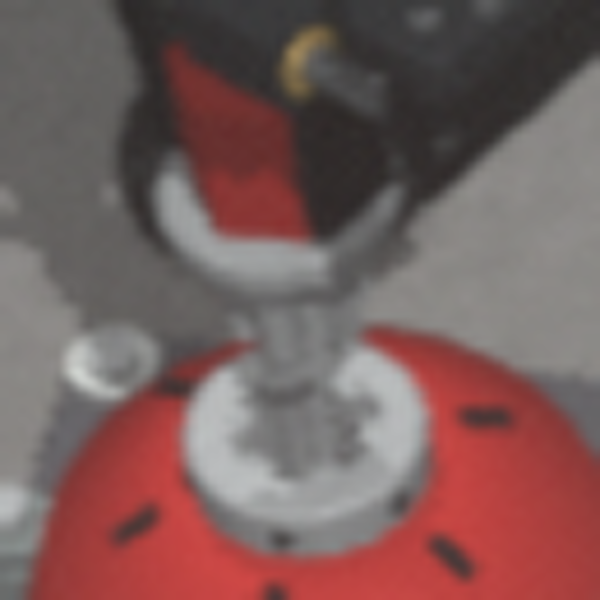

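View pics/w6z.png

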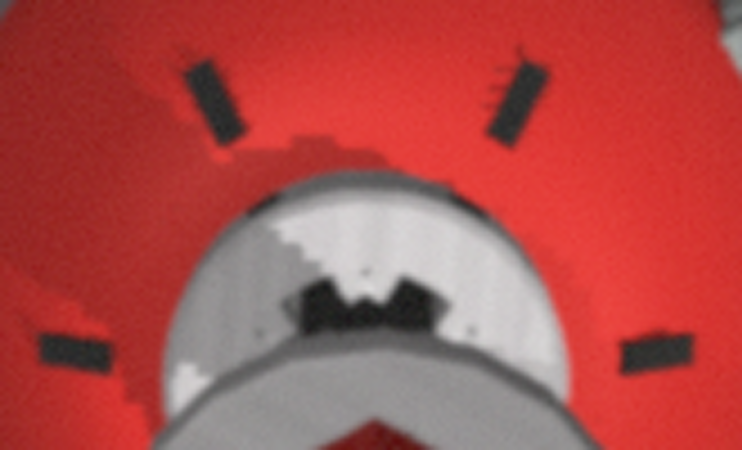

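```bash
cat > ov.py <<'E'
from h import *
def overlay(s,u0,v0,n,K,x,y,zend,hub,name,tilt=(0,0)):
    im=cv2.resize(s["image"][v0:v0+n,u0:u0+n],None,fx=K,fy=K,interpolation=2)[:,:,::-1].copy()
    f=lambda P:(proj(s,P)+.5-[u0,v0])*K-.5
    def circ(c,r,col):
        pts=np.array([f((c[0]+r*np.cos(a),c[1]+r*np.sin(a),c[2])) for a in np.linspace(0,2*np.pi,60)]);cv2.polylines(im,[np.int32(pts*8)],True,col,1,cv2.LINE_AA,3)
    for h,r,col in((0,.0115,(0,255,255)),(.012,.0115,(0,255,0)),(.050,.028,(255,255,0)),(.058,.028,(255,255,0))):
        circ((x-tilt[0]*(.06-h),y-tilt[1]*(.06-h),zend+h),r,col)
    circ((hub[0],hub[1],.085),.0295,(255,0,255))
    cv2.imwrite(name,im)
E
python3 - <<'E'
from ov import *
s=dict(np.load("scene6.npz"))
a=cv2.resize(s["image"][155:205,245:295],(590,590),interpolation=2)[:,:,::-1]
cv2.imwrite("pics/s6a.png",a)
overlay(s,245,155,50,12,.510,-.211,.108,(.510,-.2135),"pics/s6b.png")
E
```

```text
(no output)
```

View pics/s6a.png

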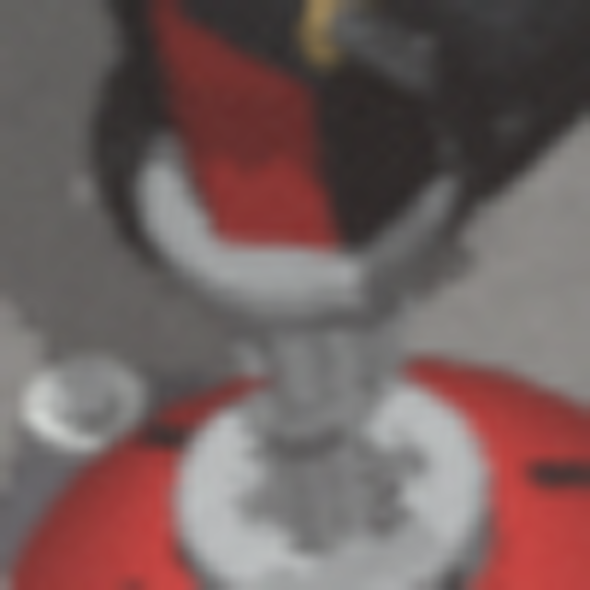

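View pics/s6b.png

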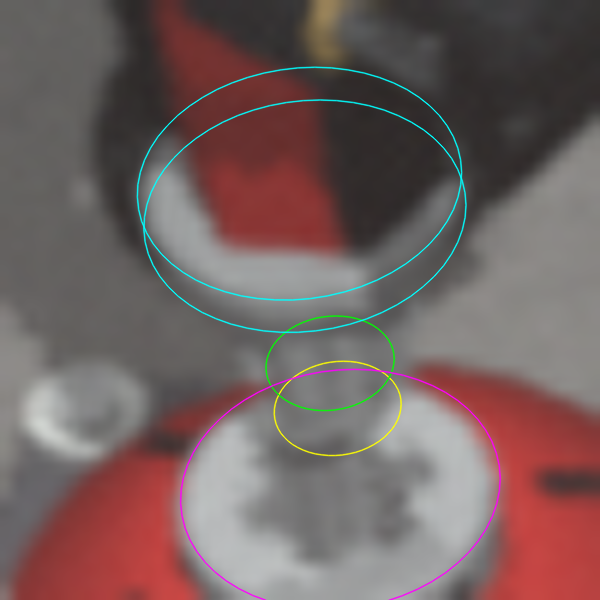

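Both views agree to about 1 mm. In the wrist view the slots (214,103), (518,103), (76,352) and (657,352) lie level and symmetric, so the yaw is right, and the hub sits about 1.5–2 mm towards -y of the stem. I shift by that amount and lower the nose into the mouth.

```bash
python3 -m pendant '[0.0,-0.045,-0.3,0,0,0,30, 0,0,-0.25,0,0,0,30, 0,0,-0.1,0,0,0,30, 0,0,-0.1,0,0,0,30, 0,0,0,0,0,0,30]'
python3 - <<'E'
from ov import *
for n in("wrist","scene"):
    w=env.read_camera(n);np.savez(f"{n}7.npz",**w)
    o=env.get_obs();print(o["tool_pos"],o["tool_rot"],o["force"],o["wrist_torque"])
s=dict(np.load("scene7.npz"));w=dict(np.load("wrist7.npz"))
a=cv2.resize(s["image"][160:210,245:295],(400,400),interpolation=2);b=cv2.resize(w["image"][180:280,260:360],(400,400),interpolation=2)
cv2.imwrite("pics/z7.png",np.hstack([a,b])[:,:,::-1])
E
```

```text
time_s: 7.15
tool_pos: [0.5109, -0.2143, 0.1436]
tool_rot: [-90.0, 0.0, -9.4]
force: [0.4, -0.6, -3.7]
grip_width: 0.0354
[ 0.51109128 -0.21439943  0.14382572] [-8.99987678e+01 -5.92735034e-03 -9.42542728e+00] [ 0.48776692 -0.42416742 -3.80230745] [ 0.01675478  0.01543928 -0.004436  ]
[ 0.51120182 -0.21445498  0.14400251] [-8.99989495e+01 -2.52789537e-02 -9.42319684e+00] [-0.84010203  0.09639178 -3.43417307] [ 0.02400486  0.02535748 -0.00852629]
```

View pics/z7.png

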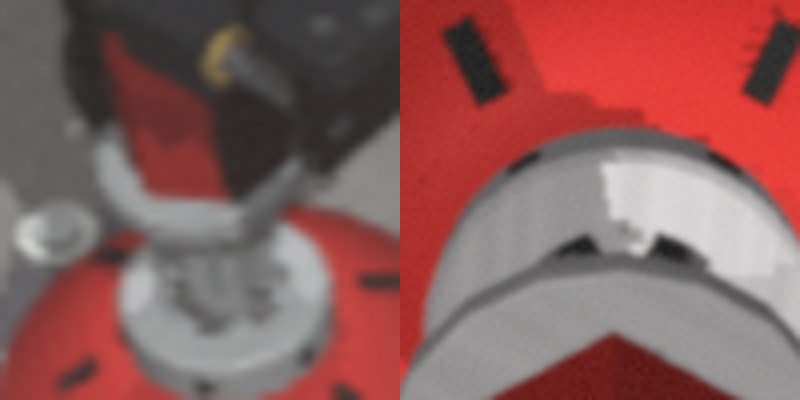

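No contact yet: the load is still only the weight. In the wrist view the groove pair centres at column 628 against the stem's vertex at 612, so the stem now sits about 2 mm too far to -y. I correct by that and continue gently.

```bash
python3 -m pendant '[0.0,0.05,0,0,0,0,30, 0,0,0,0,0,0,30, 0,0,-0.1,0,0,0,30, 0,0,0,0,0,0,30]'
python3 - <<'E'
from ov import *
w=env.read_camera("wrist");o=env.get_obs();print(o["tool_pos"],o["tool_rot"],o["force"],o["wrist_torque"])
b=cv2.resize(w["image"][180:280,260:360],(600,600),interpolation=2)
cv2.imwrite("pics/z8.png",b[:,:,::-1])
E
```

```text
time_s: 7.75
tool_pos: [0.5108, -0.2123, 0.1394]
tool_rot: [-90.0, 0.0, -9.4]
force: [0.5, -0.0, -3.7]
grip_width: 0.0356
[ 0.51089207 -0.21232474  0.13956592] [-8.99957098e+01  1.59552755e-02 -9.42276943e+00] [ 0.0801593   0.40708448 -3.4925529 ] [ 0.06624989 -0.03441609  0.01805447]
```

View pics/z8.png

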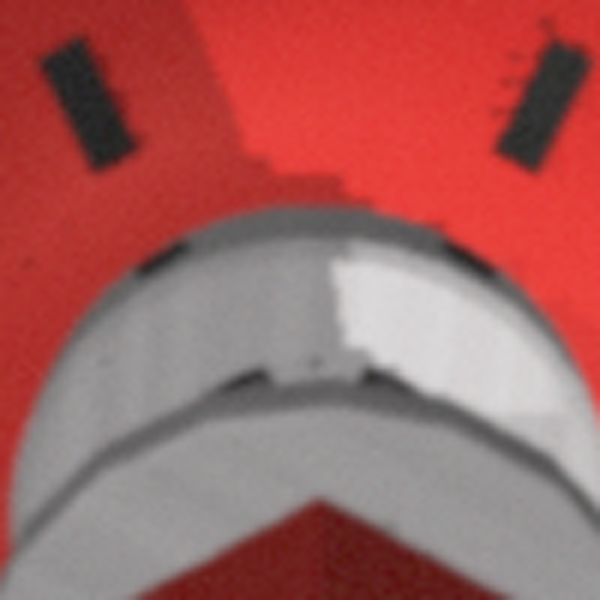

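The stem's vertex (320) and the slot midpoint (315) now agree. I lower it in small steps and watch the force.

```bash
for i in 1; do python3 -m pendant '[0,0,-0.1,0,0,0,30, 0,0,-0.05,0,0,0,30, 0,0,0,0,0,0,30]'; done
```

```text
time_s: 8.18
tool_pos: [0.5113, -0.2124, 0.1337]
tool_rot: [-90.0, -0.0, -9.4]
force: [1.5, 0.6, -4.0]
grip_width: 0.0357
```

```bash
python3 -m pendant '[0,0,-0.1,0,0,0,30, 0,0,-0.1,0,0,0,30, 0,0,0,0,0,0,30]'
```

```text
time_s: 8.55
tool_pos: [0.5114, -0.2125, 0.1255]
tool_rot: [-90.0, -0.0, -9.4]
force: [3.2, -0.5, -6.5]
grip_width: 0.0357
```

The splines have entered, since there is no upward load. There's a slight +x push from the wall, so I ease to +x while going down.

```bash
python3 -m pendant '[0.02,0,-0.1,0,0,0,30, 0,0,-0.1,0,0,0,30, 0,0,-0.1,0,0,0,30, 0,0,0,0,0,0,30]'
```

```text
time_s: 9.05
tool_pos: [0.5116, -0.2124, 0.1133]
tool_rot: [-90.0, 0.0, -9.4]
force: [0.7, -0.5, -5.7]
grip_width: 0.0355
```

```bash
python3 -m pendant '[0,0,-0.1,0,0,0,30, 0,0,-0.1,0,0,0,30, 0,0,0,0,0,0,30]'; python3 -m pendant '[0,0,-0.1,0,0,0,30, 0,0,-0.05,0,0,0,30, 0,0,0,0,0,0,30]'
python3 - <<'E'
from ov import *
for n in("wrist","scene"):
    w=env.read_camera(n);np.savez(f"{n}9.npz",**w)
    o=env.get_obs();print(o["tool_pos"],o["force"],o["wrist_torque"])
s=dict(np.load("scene9.npz"));w=dict(np.load("wrist9.npz"))
a=cv2.resize(s["image"][160:210,245:295],(400,400),interpolation=2);b=cv2.resize(w["image"][200:300,260:360],(400,400),interpolation=2)
cv2.imwrite("pics/z9.png",np.hstack([a,b])[:,:,::-1])
E
```

```text
time_s: 9.43
tool_pos: [0.512, -0.2125, 0.1066]
tool_rot: [-90.0, -0.0, -9.4]
force: [-1.7, -0.2, 6.2]
grip_width: 0.036
time_s: 9.8
tool_pos: [0.5121, -0.2125, 0.1011]
tool_rot: [-90.0, -0.0, -9.4]
force: [-2.5, -0.2, 9.4]
grip_width: 0.0354
[ 0.51211936 -0.2125177   0.10123534] [-2.72929831  0.46713941  8.99519979] [ 0.21438175  0.80854958 -0.03616084]
[ 0.5120951  -0.21252215  0.1012469 ] [-2.30208524  0.7338322   8.4984568 ] [0.20013308 0.8315064  0.06863235]
```

View pics/z9.png

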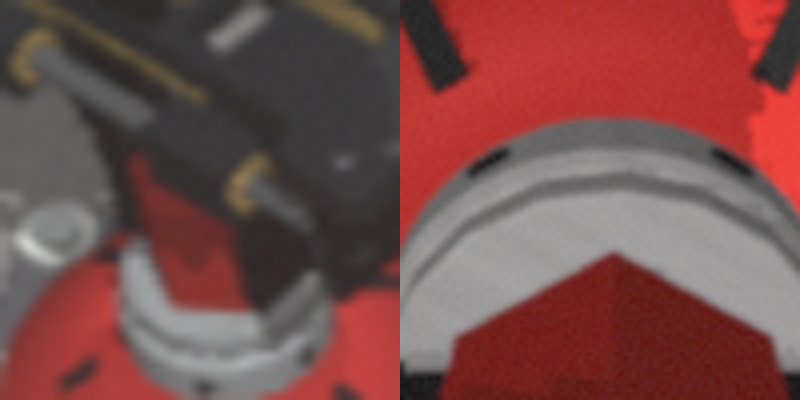

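The spring is taking load (8.5–9.4 N read, about 13 N net of the weight). The flange is about 2–3 mm above the hub, so I press on to home.

```bash
python3 -m pendant '[-0.01,0,-0.05,0,0,0,30, 0,0,0,0,0,0,30]' 60;  python3 -m pendant '[0,0,-0.04,0,0,0,30, 0,0,0,0,0,0,30]'
```

```text
time_s: 10.15
tool_pos: [0.5121, -0.2125, 0.0994]
tool_rot: [-90.0, -0.1, -9.4]
force: [-2.5, 0.7, 10.0]
grip_width: 0.0355
time_s: 10.4
tool_pos: [0.5121, -0.2125, 0.0989]
tool_rot: [-89.9, -0.1, -9.4]
force: [-5.3, 1.5, 15.6]
grip_width: 0.0358
```

```bash
python3 -m pendant '[0,0,-0.05,0,0,0,30, 0,0,0,0,0,0,30, 0,0,0,0,0,0,30]'
python3 - <<'E'
from ov import *
for n in("wrist","scene"):
    w=env.read_camera(n);np.savez(f"{n}10.npz",**w)
    o=env.get_obs();print(o["tool_pos"],o["force"],o["wrist_torque"],o["grip_width"])
s=dict(np.load("scene10.npz"));w=dict(np.load("wrist10.npz"))
a=cv2.resize(s["image"][160:210,245:295],(400,400),interpolation=2);b=cv2.resize(w["image"][200:300,260:360],(400,400),interpolation=2)
cv2.imwrite("pics/z10.png",np.hstack([a,b])[:,:,::-1]);cv2.imwrite("pics/s10.png",s["image"][:,:,::-1])
E
```

```text
time_s: 10.78
tool_pos: [0.5121, -0.2125, 0.0988]
tool_rot: [-89.9, -0.1, -9.4]
force: [-9.0, 4.6, 28.2]
grip_width: 0.0354
[ 0.51210168 -0.21255063  0.09876996] [-10.10187949   5.31669195  28.26933525] [ 7.31007721e-01  2.47933866e+00 -4.83159445e-04] 0.03556380750470644
[ 0.51209805 -0.21254507  0.09876995] [-10.69684646   4.01827989  29.08043719] [0.73833606 2.4522778  0.05839703] 0.03530406068992577
```

View pics/z10.png

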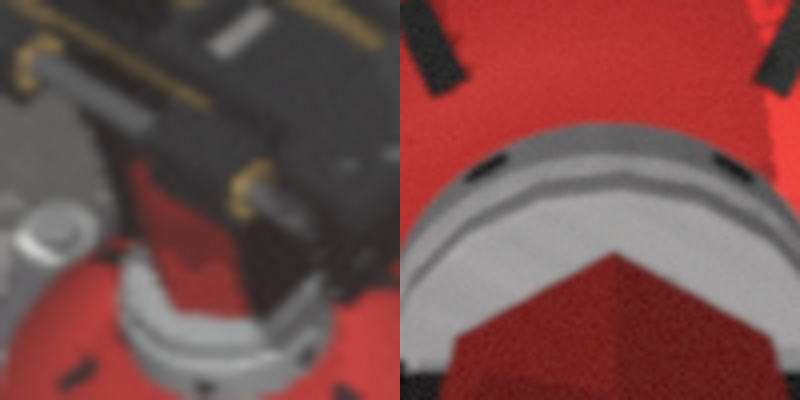

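View pics/s10.png

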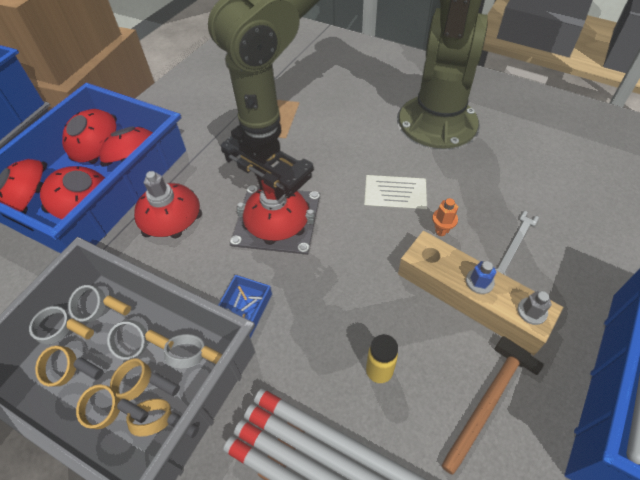

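It is at a hard stop: the last 2 mm of command only raised the force, with z held at 0.0988, the height expected for a seated flange. The wrist view shows no gap and the collar has not moved in the grip (vertex still at 613,253). I relieve the small side load and then check the hold.

```bash
python3 -m pendant '[-0.02,0.01,0,0,0,0,30, 0,0,0,0,0,0,30, 0,0,0,0,0,0,30, 0,0,0,0,0,0,30]'
python3 -m pendant '[0,0,0,0,0,0,30, 0,0,0,0,0,0,30, 0,0,0,0,0,0,30, 0,0,0,0,0,0,30, 0,0,0,0,0,0,30, 0,0,0,0,0,0,30, 0,0,0,0,0,0,30, 0,0,0,0,0,0,30]'
python3 - <<'E'
from ov import *
w=env.read_camera("wrist");o=env.get_obs();print(o["tool_pos"],o["force"],o["wrist_torque"])
cv2.imwrite("pics/z11.png",cv2.resize(w["image"][200:320,220:400],None,fx=4,fy=4,interpolation=2)[:,:,::-1])
E
```

```text
time_s: 11.38
tool_pos: [0.5121, -0.2125, 0.0988]
tool_rot: [-89.9, -0.2, -9.4]
force: [-7.9, 3.0, 26.4]
grip_width: 0.0358
time_s: 12.38
tool_pos: [0.5121, -0.2125, 0.0988]
tool_rot: [-89.9, -0.2, -9.4]
force: [-8.1, 2.5, 25.8]
grip_width: 0.0355
[ 0.51208807 -0.21252553  0.09877409] [-7.00490991  2.48038332 27.19215261] [ 0.56375115  1.98159798 -0.0119503 ]
```

View pics/z11.png

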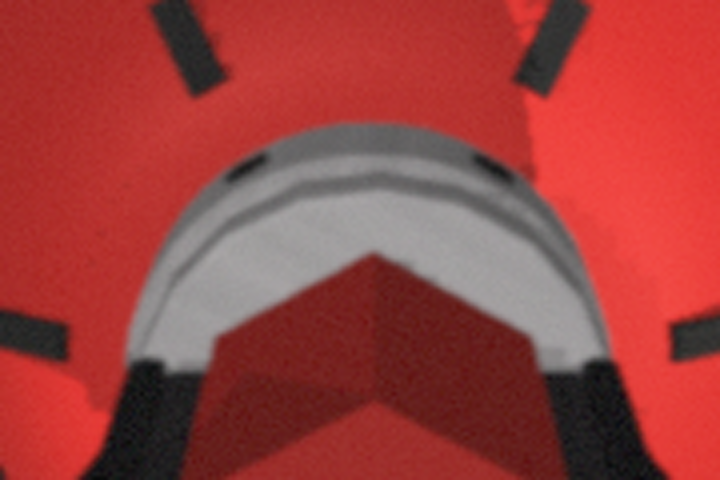

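The spring forces fit too: net about 10 N at 0.1066, 13 N at 0.1011 and the hard stop at 0.0988, which puts first contact at 0.1108, 12 mm higher. Handing in.

```bash
python3 -c "
from cell import env
print(env.sign_off())"
```

```text
the job is handed in; nothing more can be done
None
```

The red-collared stem is out of the rack and in the foot's hub, and I handed the job in at about 12.4 s still gripping it and pressing it down. I lined its splines up with the grooves (foot yaw about 20.6°), and it went in without the splines catching on the hub's face.

**Final checks:**
- **Seating:** the tool stopped hard at z = 0.0988 m, about where it should be with the flange on the hub. Pressing 2 mm further only raised the force.
- **Spring:** the forces on the way down put first contact about 12 mm above that stop, as they should. I could not read the sprung seat directly.
- **Hold:** the arm reads about 26–27 N upward, or 30 N allowing for the stem's weight, against the spring's 14 N. That was steady over the last second, with the grip set to 60 N and reading 35.5 mm.
- **Camera views:** the last wrist picture shows no gap under the flange. The last scene picture shows the other things on the bench where they were.

**Disagreements:**
- A side load of about 8 N, with about 2 N m at the wrist, remains because the stem leans slightly on the bore wall. A small shift only partly relieved it.
- The cameras differed by 1–2 mm on where the hub is, so I centred the stem using the wrist view and the forces.

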